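# Bar down, then magnifier held over the board

### The job

Lay the loose steel bar across the two slotted supports of the board holder, down in both slots and roughly centred, and let go of it. Then pick up the magnifier arm by its balance point (nearer the heavy lens barrel than the middle) and hold it level with the lens barrel centred over the large square chip on the circuit board, the barrel's underside about 60 mm above the chip. Finish while still holding it there, still, and do not shift the phone, spool, jar or tin.

Things in the scene. Friction and masses are not known exactly. Their poses are not given: they have to be found in the camera images.
- holder: Fixed board holder: aluminium base 150 x 150 x 12 mm, dark plinth, green circuit board 120 (x) x 88 (y) mm with its top 38 mm above the bench. Origin: centre of the base's underside, on the bench. On its +x side two aluminium supports (centred at local x = +35, y = +60 and -60 mm; 40 long in x, 16 thick in y), each with a slot open at the top.
- holder_slots (a point): Point midway between the two slots at their floor height, 46 mm above the bench; local x = +35 mm, y = 0 of the holder, axes as the holder. Each slot is 22 mm wide in x and 13 mm deep (cheek tops 59 mm above the bench); the bar is to lie along local y.
- holder_chip (a point): Centre of the top of the large square black chip (24 x 24 mm) on the board, 42 mm above the bench, at local x = -22 mm, y = 0 of the holder; axes as the holder.
- bar: Loose plain steel bar, 150 long (its x) x 14 wide (its y) x 16 mm high, 0.2 kg, lying on the bench. Origin: centre of the underside. Either end may go to either support.
- magnifier: Loose magnifier arm, 0.45 to 0.65 kg, standing on barrel and boss: dark round lens barrel, 54 mm diameter, 58 mm high, axis at local x = -62 mm; straight aluminium arm along x, 16 mm wide, 20 mm high, its underside 30 mm above the bench; small boss, 26 mm diameter, 54 mm high, axis at x = +158 mm. Origin: on its underside straight under the balance point; z up (level = vertical).
- magnifier_balance (a point): The balance point of the magnifier arm: on the arm's centre line (40 mm above the part's underside), 62 mm from the barrel's axis towards the boss, in line with the centre of mass. Axes as the magnifier. Gripped far from it, the part swings down at its heavy end.
- magnifier_lens (a point): Centre of the underside of the lens barrel (local x = -62 mm, y = 0, z = 0 of the magnifier).
- phone: Bystander: black phone lying flat, 72 x 146 x 9 mm. Origin: centre of the underside.
- spool: Bystander: grey solder spool standing on end, 54 mm diameter, 36 mm high. Origin: centre of the underside.
- flux: Bystander: small jar, 38 mm diameter, 35 mm high, between the robot's foot and the holder. Origin: centre of the underside.
- tin: Bystander: flat metal tin, 60 x 90 x 22 mm. Origin: centre of the underside.
Mind the look-alikes: they are no part of the job. Of the things that look like the bar, take the one that is farthest to the robot's right at the start. There is more than one size of the holder; the one meant has the size given above.

How it is judged:
By the outcome, as a careful person would: the job done as asked, in the order asked, and still so for the second after the job is handed in, while the arm keeps its last pose, push and grip.
It also fails if it takes over 56 s, if anything falls off the work surface, if the arm or the gripper's body presses on something with over 40 N, if the wrist force passes 120 N, or if a joint passes its speed limit or range.

### The arm

A 6-joint arm with a two-finger parallel gripper is mounted at the origin on the work surface. World frame = base frame: x ahead of the robot, y to its left, z up, the work surface at z = 0. Lengths are in m, angles in degrees, forces in N, time in s.
With the tool pointing down it reaches from about 0.325 to 0.85 m from the base axis. Payload 15.5 kg.
Tool frame: the origin (TCP) lies at the very end of the fingers, on their centre line; the grasp point (between the pads) lies 19 mm behind it; z points along the fingers, y is the line along which they close (so a half turn about z gives the same grasp; the last joint's range is limited). The gripper opens to 91 mm and grips with 3 to 60 N. Pads are 32 mm wide; open, the fingers measure 118 mm over their backs; the gripper's body (76 mm by 178 mm) begins 60 mm behind the grasp point.
Start: joints at [-75.373, 28.281, 77.091, -0, 74.628, -5.472], TCP at [0.215, -0.587, 0.214] pointing down, gripper open.
Joint ranges: [-166.48, 166.48], [-47.26, 123.95], [12.59, 153.08], [-70.14, 250.14], [6.76, 159.57], [-176.63, 176.63]. Speed limits (degrees/s): [108.29, 108.29, 147.25, 172.46, 172.46, 172.46].

### API

Orientations are given as a 3x3 rotation matrix whose columns are the frame's x, y, z axes.
In Python, from workcell import manip gives the robot as it stands.
- The arm moves only by the shell command python3 -m inch 'ROWS' [FORCE]. ROWS is JSON, a list of rows, each an object of numbers: "claw": the closure, from 0 (fully open) to 1 (shut); "dx", "dy", "dz": the shift along the tool's x, y, z in m; "spin": the turn about the tool's z in rad. In form: [{"claw": .., "dx": .., "dy": .., "dz": .., "spin": ..}, ...]. A call has exactly 5 rows; each row is the pose to reach, as a shift and turn from the pose commanded when the call began, along the tool's axes at that moment; what a row does not reach only later rows make up. A row lasts 1/12 s, in which the tool goes at most 41.7 mm and 7.16 degrees, less where a joint would pass 70% of its speed; a pose out of reach is approached as far as the arm can. A call with a gripper value outside its range is refused whole. The fingers move at their own pace and stop on an object; FORCE is the grip in N (left out, the last holds). Time passes only in rows, so rows that repeat a pose let the fingers close, or fill a call up. It gives the time, the measured TCP pose, the force, the opening and the grip force at its end, in the units of the state.
- manip.sense(): the state, without advancing time (a new reading comes with each control period).
- manip.snapshot(name): name is "scene" or "top" or "wrist"; returns a dict with "img" (384x512x3 uint8, blue, green, red), "K" (3x3 intrinsics, pixels), "view" (4x4, takes a point from world to camera coordinates). Camera axes: x right, y up, looking along -z (the intrinsics and any distortion apply to the point x, -y, -z); pixel columns grow to the right and rows downward; lengths in m; the calibration is good to about 2 mm. A picture is of the moment at which its call begins. There is no depth.
- manip.sign_off(): hands the job in; it is judged then, once.
The state is a dict: "clock": time; "qpos": joint angles; "joint_velocities": joint speeds; "tau": joint torques, N m; "tcp_pos": TCP position; "tool_rot": TCP orientation; "force": force on the tool from outside, world axes, zero at the start; "moment": the same for the moment, N m; "gripper_width": finger opening in m; "finger_force": force on a finger pad.
Only numpy, scipy, OpenCV 4.12 (cv2) and the standard library are available. Lean on these libraries where they do the work, as an engineer would, in place of code of your own. Each camera call takes 0.05 s, during which the arm holds its last target. There are 200 camera calls.

## Working session

There is one attempt and no reset: what is moved stays moved. The work goes in short steps, Python scripts to look and compute and a shell command to move; the robot and the scene stay as the last step left them, time stands still between calls to the robot, and variables do not carry over. Pictures are saved under pics/ and viewed, at most 12 in all, crops included, and the job is handed in when it is done.

```bash
mkdir -p pics
cat > h.py <<'E'
import numpy as np,cv2
from workcell import manip
def shot(cam,name=None,crop=None,s=1):
    d=manip.snapshot(cam); np.savez('last_%s.npz'%cam,**{k:d[k] for k in d if k in('img','K','view')})
    if name: save(d,name,crop,s)
    return d
def save(d,name,crop=None,s=1):
    im=np.array(d['img'])
    if crop: im=im[crop[1]:crop[3],crop[0]:crop[2]]
    cv2.imwrite('pics/'+name+'.png',cv2.resize(im,None,fx=s,fy=s,interpolation=cv2.INTER_CUBIC))
def ray(d,u,v,z):
    K=np.array(d['K']);V=np.array(d['view'])
    p=np.linalg.solve(K,[u,v,1.]);c=np.array([p[0],-p[1],-p[2]])
    R=V[:3,:3];t=V[:3,3];o=-R.T@t;w=R.T@c
    return o+w*(z-o[2])/w[2]
def proj(d,P):
    K=np.array(d['K']);V=np.array(d['view']);c=V[:3,:3]@np.array(P)+V[:3,3]
    p=K@[c[0],-c[1],-c[2]];return p[:2]/p[2]
E
python3 - <<'E'
from h import *
d=shot('top','top1',None,1.5625);print(d.keys(),np.round(d['K'],1),np.round(d['view'],3))
d=shot('scene','scene1',None,1.5625)
s=manip.sense();print(s)
E
```

```text
dict_keys(['img', 'K', 'view']) [[499.7   0.  256.3]
 [  0.  499.7 189.7]
 [  0.    0.    1. ]] [[ 0.013 -1.     0.019  0.045]
 [ 0.998  0.014  0.053 -0.468]
 [-0.054  0.019  0.998 -1.234]
 [ 0.     0.     0.     1.   ]]
{'clock': 0.1, 'qpos': array([-7.53712178e+01,  2.83132291e+01,  7.71247752e+01, -1.24240408e-03,
        7.46265804e+01, -5.47068240e+00]), 'joint_velocities': array([-0.00132328, -0.05914035, -0.05686698, -0.0456648 , -0.01654397,
        0.00033123]), 'tau': array([ 6.46278349e-03, -8.80234909e+01, -3.82548201e+01,  7.12068519e-02,
        4.81844880e-02, -6.88278055e-05]), 'tcp_pos': array([ 0.21470119, -0.58659779,  0.21337014]), 'tool_rot': array([[ 9.39095497e-01,  3.43656158e-01, -3.04914841e-04],
       [ 3.43656282e-01, -9.39094874e-01,  1.08539367e-03],
       [ 8.66582539e-05, -1.12407421e-03, -9.99999364e-01]]), 'force': array([ 0.02351951, -0.36797046,  1.00789586]), 'moment': array([-0.01764779,  0.00709787, -0.00458824]), 'finger_force': 0.0, 'gripper_width': 0.0912261698551626}
```

View pics/top1.png

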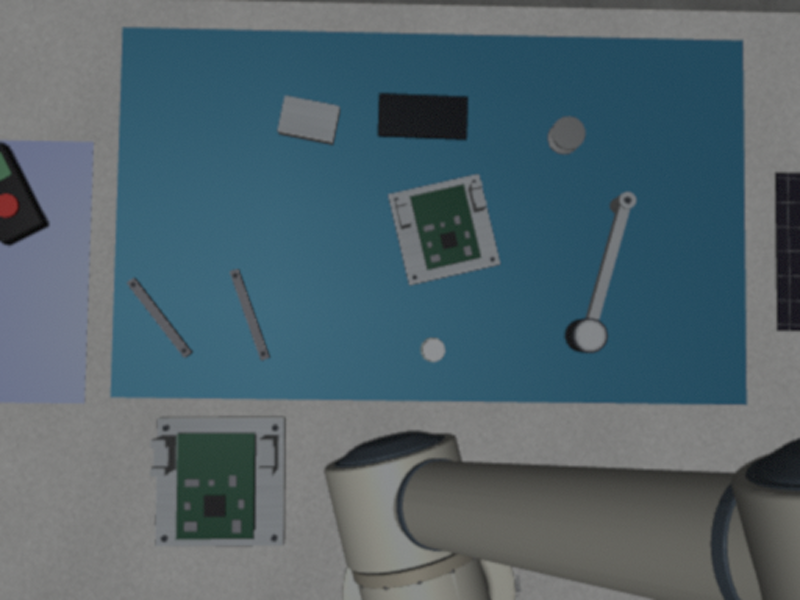

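View pics/scene1.png

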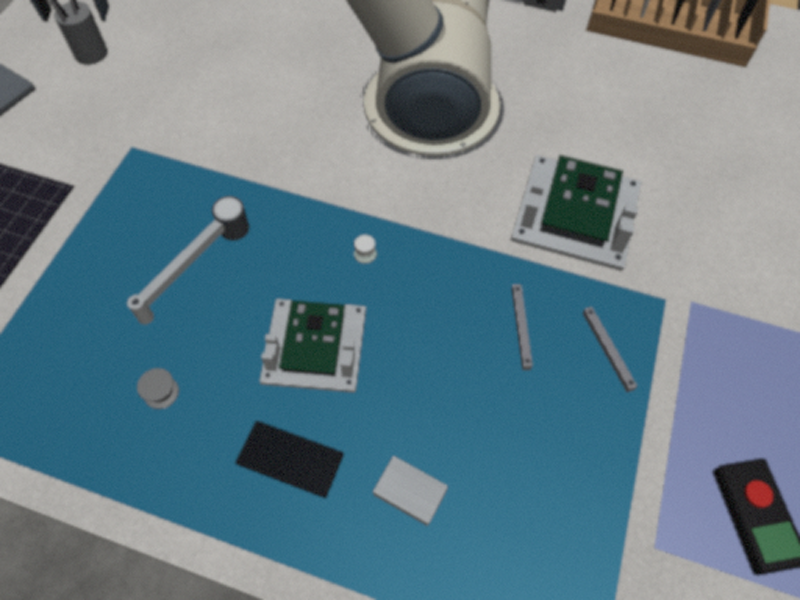

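The top view shows the bar candidates at (160,317) and (250,315), the right one being the robot's rightmost. One holder is on the mat at (444,230) and another, bigger-looking, at (220,480). The magnifier barrel is at (590,335) with its boss at (627,200). Next I'll measure sizes and poses.

Run:
```python
from h import *
d=dict(np.load('last_top.npz'));f=1.5625
def P(u,v,z): return ray(d,u/f,v/f,z)
# holder corners (base top 12mm)
for n,c in dict(mat=[(389,194),(478,175),(499,264),(411,284)],other=[(158,417),(284,417),(284,545),(156,545)]).items():
    p=[P(*q,.012) for q in c];print(n,np.round(np.mean(p,0),3),[round(np.linalg.norm(p[i]-p[i-1]),3) for i in range(4)])
a,b=P(236,270,.016),P(265,358,.016);print('bar',a,b,(a+b)/2,np.linalg.norm(a-b))
a,b=P(132,280,.016),P(189,355,.016);print('bar2',a,b,np.linalg.norm(a-b))
a,b=P(591,336,.058),P(628,200,.054);print('mag',a,b,np.linalg.norm(a-b))
print('chip',P(448,240,.042))
save(d,'crop',(80,100,440,240),2.2)
```

```text
mat [ 0.577 -0.018  0.012] [np.float64(0.149), np.float64(0.147), np.float64(0.148), np.float64(0.145)]
other [0.174 0.33  0.012] [np.float64(0.198), np.float64(0.198), np.float64(0.199), np.float64(0.199)]
bar [0.50571455 0.3128621  0.016     ] [0.36705451 0.26387661 0.016     ] [0.43638453 0.28836935 0.016     ] 0.14705843981771782
bar2 [0.48742492 0.47632859 0.016     ] [0.37026285 0.38336992 0.016     ] 0.14956024137078797
mag [ 0.40828044 -0.24215001  0.058     ] [ 0.62110989 -0.30124259  0.054     ] 0.22091696677010794
chip [ 0.55549739 -0.02147785  0.042     ]
```

View pics/crop.png

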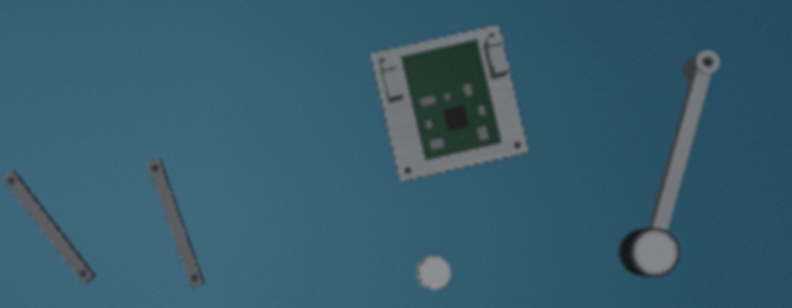

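```bash
python3 -m inch '[{"claw":0,"dx":0.02,"dy":-0.02,"dz":0,"spin":0},{"claw":0,"dx":0.05,"dy":-0.047,"dz":0,"spin":0},{"claw":0,"dx":0.08,"dy":-0.075,"dz":0,"spin":0},{"claw":0,"dx":0.11,"dy":-0.103,"dz":0,"spin":0},{"claw":0,"dx":0.14,"dy":-0.13,"dz":0,"spin":0}]'
python3 -m inch '[{"claw":0,"dx":0.028,"dy":-0.03,"dz":0,"spin":0},{"claw":0,"dx":0.056,"dy":-0.06,"dz":0,"spin":0},{"claw":0,"dx":0.084,"dy":-0.09,"dz":0,"spin":0},{"claw":0,"dx":0.112,"dy":-0.12,"dz":0,"spin":0},{"claw":0,"dx":0.14,"dy":-0.15,"dz":0,"spin":0}]'
python3 -m inch '[{"claw":0,"dx":0.026,"dy":-0.03,"dz":0,"spin":0},{"claw":0,"dx":0.052,"dy":-0.06,"dz":0,"spin":0},{"claw":0,"dx":0.078,"dy":-0.09,"dz":0,"spin":0},{"claw":0,"dx":0.104,"dy":-0.12,"dz":0,"spin":0},{"claw":0,"dx":0.13,"dy":-0.15,"dz":0,"spin":0}]'
python3 -m inch '[{"claw":0,"dx":0.015,"dy":-0.034,"dz":0,"spin":0},{"claw":0,"dx":0.03,"dy":-0.068,"dz":0,"spin":0},{"claw":0,"dx":0.045,"dy":-0.102,"dz":0,"spin":0},{"claw":0,"dx":0.06,"dy":-0.136,"dz":0,"spin":0},{"claw":0,"dx":0.075,"dy":-0.17,"dz":0,"spin":0}]'
```

```text
clock: 0.52
tcp_pos: [0.3018, -0.4147, 0.2136]
tool_rot: [[0.939, 0.343, -0.0], [0.343, -0.939, 0.001], [0.0, -0.001, -1.0]]
force: [1.3, -0.3, 0.2]
gripper_width: 0.0912
finger_force: 0.0
clock: 0.93
tcp_pos: [0.3817, -0.2258, 0.2139]
tool_rot: [[0.939, 0.343, -0.0], [0.343, -0.939, 0.0], [-0.0, -0.0, -1.0]]
force: [1.2, -1.0, 0.7]
gripper_width: 0.0911
finger_force: 0.0
clock: 1.35
tcp_pos: [0.4522, -0.0402, 0.2139]
tool_rot: [[0.939, 0.344, -0.0], [0.344, -0.939, -0.0], [-0.0, -0.0, -1.0]]
force: [1.2, -0.7, -0.7]
gripper_width: 0.0913
finger_force: 0.0
clock: 1.77
tcp_pos: [0.4636, 0.1451, 0.2138]
tool_rot: [[0.939, 0.344, -0.0], [0.344, -0.939, -0.0], [-0.0, -0.0, -1.0]]
force: [1.4, -0.3, 0.1]
gripper_width: 0.0914
finger_force: 0.0
```

```bash
python3 -m inch '[{"claw":0,"dx":0.006,"dy":-0.036,"dz":0,"spin":0},{"claw":0,"dx":0.012,"dy":-0.07,"dz":0,"spin":0},{"claw":0,"dx":0.018,"dy":-0.105,"dz":0,"spin":0},{"claw":0,"dx":0.022,"dy":-0.13,"dz":0,"spin":0},{"claw":0,"dx":0.024,"dy":-0.139,"dz":0,"spin":0}]'
python3 -m inch '[{"claw":0,"dx":0,"dy":0,"dz":0,"spin":0},{"claw":0,"dx":0,"dy":0,"dz":0,"spin":0},{"claw":0,"dx":0,"dy":0,"dz":0,"spin":0},{"claw":0,"dx":0,"dy":0,"dz":0,"spin":0},{"claw":0,"dx":0,"dy":0,"dz":0,"spin":0}]'
python3 - <<'E'
from h import *
d=shot('wrist','w1',None,1.5625);print(manip.sense()['tcp_pos'],proj(d,[.4364,.2884,.016])*1.5625)
E
```

```text
clock: 2.18
tcp_pos: [0.4378, 0.285, 0.2137]
tool_rot: [[0.938, 0.346, -0.0], [0.346, -0.938, 0.001], [-0.0, -0.001, -1.0]]
force: [0.3, -0.5, -0.6]
gripper_width: 0.0912
finger_force: 0.0
clock: 2.6
tcp_pos: [0.4391, 0.281, 0.214]
tool_rot: [[0.94, 0.342, -0.0], [0.342, -0.94, -0.0], [-0.0, 0.0, -1.0]]
force: [0.0, 0.0, -0.3]
gripper_width: 0.0913
finger_force: 0.0
[0.43911107 0.28111688 0.21399999] [390.61214508 267.0159604 ]
```

View pics/w1.png

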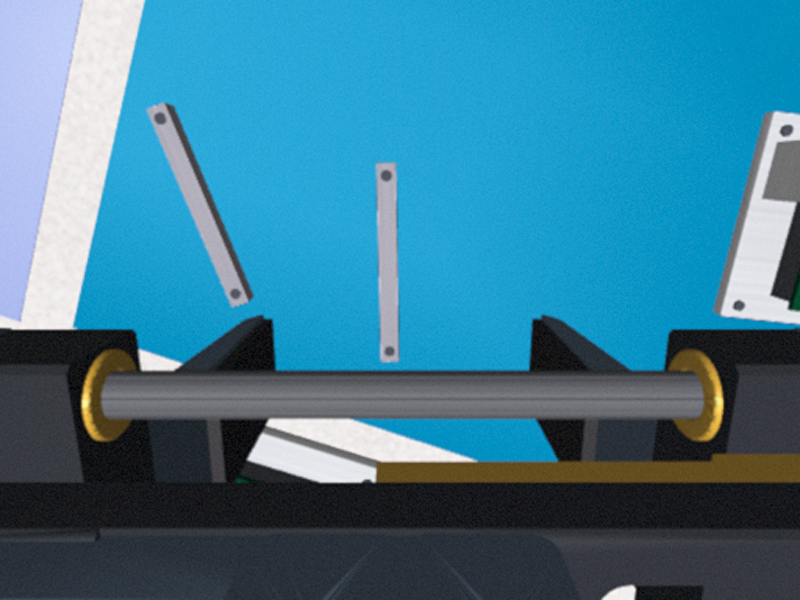

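The wrist view shows the bar running from (386,163) to (389.5,361).

```bash
cat >> h.py <<'E'
def go(x,y,yaw=None,z=None):
    s=manip.sense();R=np.array(s['tool_rot']);p=np.array(s['tcp_pos'])
    t=np.array([x,y,p[2] if z is None else z]);d=R.T@(t-p)
    c=np.degrees(np.arctan2(R[1,0],R[0,0]));sp=None
    if yaw is not None: e=(yaw-c+90)%180-90; sp=-np.radians(e)
    print('tcp',p.round(4),'yaw',c.round(2),'shift',d.round(4),'spin',sp)
E
python3 - <<'E'
from h import *
d=dict(np.load('last_wrist.npz'));f=1.5625
a,b=ray(d,386/f,163/f,.016),ray(d,389.5/f,361/f,.016);m=(a+b)/2
y=np.degrees(np.arctan2(*(a-b)[1::-1]));print(a,b,m,y,np.linalg.norm(a-b));go(m[0],m[1],y,.002)
E
```

```text
[0.50571689 0.31681207 0.016     ] [0.36626942 0.26409188 0.016     ] [0.43599316 0.29045197 0.016     ] 20.70984503329503 0.14908055990590477
tcp [0.4391 0.2811 0.214 ] yaw 20.03 shift [ 0.0003 -0.0099  0.212 ] spin -0.011933074316487664
```

```bash
python3 -m inch '[{"claw":0,"dx":0,"dy":-0.01,"dz":0.02,"spin":-0.01},{"claw":0,"dx":0,"dy":-0.01,"dz":0.055,"spin":-0.01},{"claw":0,"dx":0,"dy":-0.01,"dz":0.095,"spin":-0.01},{"claw":0,"dx":0,"dy":-0.01,"dz":0.13,"spin":-0.01},{"claw":0,"dx":0,"dy":-0.01,"dz":0.15,"spin":-0.01}]'
python3 -m inch '[{"claw":0.3,"dx":0,"dy":0,"dz":0.02,"spin":0},{"claw":0.5,"dx":0,"dy":0,"dz":0.04,"spin":0},{"claw":0.5,"dx":0,"dy":0,"dz":0.052,"spin":0},{"claw":0.5,"dx":0,"dy":0,"dz":0.059,"spin":0},{"claw":0.5,"dx":0,"dy":0,"dz":0.059,"spin":0}]' 25
python3 -m inch '[{"claw":0.8,"dx":0,"dy":0,"dz":0,"spin":0},{"claw":1,"dx":0,"dy":0,"dz":0,"spin":0},{"claw":1,"dx":0,"dy":0,"dz":0,"spin":0},{"claw":1,"dx":0,"dy":0,"dz":0,"spin":0},{"claw":1,"dx":0,"dy":0,"dz":0,"spin":0}]' 30
```

```text
clock: 3.07
tcp_pos: [0.4342, 0.2902, 0.0609]
tool_rot: [[0.936, 0.352, -0.003], [0.352, -0.936, -0.001], [-0.003, 0.0, -1.0]]
force: [-1.5, -0.4, -0.1]
gripper_width: 0.091
finger_force: 0.0
clock: 3.48
tcp_pos: [0.435, 0.2907, 0.0039]
tool_rot: [[0.936, 0.352, -0.002], [0.352, -0.936, -0.001], [-0.002, 0.0, -1.0]]
force: [0.1, 0.8, -0.2]
gripper_width: 0.0606
finger_force: 0.0
clock: 3.9
tcp_pos: [0.4357, 0.2915, 0.0055]
tool_rot: [[0.936, 0.353, 0.001], [0.353, -0.936, 0.0], [0.001, -0.0, -1.0]]
force: [0.5, -1.0, 0.4]
gripper_width: 0.0277
finger_force: 0.0
```

```bash
python3 -m inch '[{"claw":1,"dx":0,"dy":0,"dz":0,"spin":0},{"claw":1,"dx":0,"dy":0,"dz":0,"spin":0},{"claw":1,"dx":0,"dy":0,"dz":-0.01,"spin":0},{"claw":1,"dx":0,"dy":0,"dz":-0.03,"spin":0},{"claw":1,"dx":0,"dy":0,"dz":-0.06,"spin":0}]' 30
python3 - <<'E'
from h import *
d=dict(np.load('last_top.npz'));f=1.5625
p=[ray(d,u/f,v/f,.012) for u,v in [(389,194),(478,175),(499,264),(411,284)]]
# 0:+x+y 1:+x-y 2:-x-y 3:-x+y
ang=lambda v:np.degrees(np.arctan2(v[1],v[0]))
print([ang(p[0]-p[3]),ang(p[1]-p[2]),ang(p[0]-p[1])-90,ang(p[3]-p[2])-90])
yaw=np.mean([ang(p[0]-p[3]),ang(p[1]-p[2]),ang(p[0]-p[1])-90,ang(p[3]-p[2])-90]);c=np.mean(p,0)
e=np.array([np.cos(np.radians(yaw)),np.sin(np.radians(yaw))]);ch=ray(d,448/f,240/f,.042)[:2]
print(yaw,c[:2]+.035*e,ch+.057*e);s=(c[:2]+.035*e+ch+.057*e)/2
print(manip.sense()['qpos'].round(1));go(*s,yaw+90,.16)
E
```

```text
clock: 4.32
tcp_pos: [0.434, 0.2906, 0.0645]
tool_rot: [[0.936, 0.353, -0.004], [0.353, -0.936, -0.002], [-0.004, 0.0, -1.0]]
force: [-1.4, 0.2, -1.2]
gripper_width: 0.0138
finger_force: 30.0
[np.float64(14.42809226709108), np.float64(13.651891875437851), np.float64(13.100994658442445), np.float64(13.6487082014972)]
13.707421750617144 [ 0.61080719 -0.00943009] [ 0.61087394 -0.0079709 ]
[ 27.3  31.9 100.4  -0.   47.9  96.6]
tcp [0.434  0.2906 0.0645] yaw 20.67 shift [ 0.0594  0.3425 -0.0956] spin -1.4493050243489762
```

```bash
python3 -m inch '[{"claw":1,"dx":0.005,"dy":0.01,"dz":-0.03,"spin":0},{"claw":1,"dx":0.01,"dy":0.035,"dz":-0.055,"spin":0},{"claw":1,"dx":0.015,"dy":0.065,"dz":-0.08,"spin":0},{"claw":1,"dx":0.02,"dy":0.095,"dz":-0.1,"spin":0},{"claw":1,"dx":0.025,"dy":0.13,"dz":-0.115,"spin":0}]'
python3 -m inch '[{"claw":1,"dx":0.006,"dy":0.037,"dz":-0.01,"spin":0},{"claw":1,"dx":0.012,"dy":0.074,"dz":-0.015,"spin":0},{"claw":1,"dx":0.02,"dy":0.111,"dz":-0.015,"spin":0},{"claw":1,"dx":0.027,"dy":0.148,"dz":-0.015,"spin":0},{"claw":1,"dx":0.034,"dy":0.18,"dz":-0.015,"spin":0}]'
python3 -m inch '[{"claw":1,"dx":0,"dy":0.02,"dz":0,"spin":-0.1},{"claw":1,"dx":0,"dy":0.03,"dz":0,"spin":-0.22},{"claw":1,"dx":0,"dy":0.033,"dz":0,"spin":-0.34},{"claw":1,"dx":0,"dy":0.033,"dz":0,"spin":-0.46},{"claw":1,"dx":0,"dy":0.033,"dz":0,"spin":-0.58}]'
python3 -m inch '[{"claw":1,"dx":0,"dy":0,"dz":0,"spin":-0.12},{"claw":1,"dx":0,"dy":0,"dz":0,"spin":-0.24},{"claw":1,"dx":0,"dy":0,"dz":0,"spin":-0.36},{"claw":1,"dx":0,"dy":0,"dz":0,"spin":-0.48},{"claw":1,"dx":0,"dy":0,"dz":0,"spin":-0.6}]'
python3 -m inch '[{"claw":1,"dx":0,"dy":0,"dz":0,"spin":-0.11},{"claw":1,"dx":0,"dy":0,"dz":0,"spin":-0.2},{"claw":1,"dx":0,"dy":0,"dz":0,"spin":-0.26},{"claw":1,"dx":0,"dy":0,"dz":0,"spin":-0.27},{"claw":1,"dx":0,"dy":0,"dz":0,"spin":-0.27}]'
python3 - <<'E'
from h import *
d=shot('wrist','w2',None,1.5625)
y=np.radians(13.7);c=np.array([.6108,-.0087]);ex=np.array([np.cos(y),np.sin(y)]);ey=np.array([-ex[1],ex[0]])
for a,b in [(11,68),(-11,68),(11,52),(-11,52),(20,68),(-20,68)]: print(a,b,proj(d,[*(c+ex*a/1e3+ey*b/1e3),.059])*1.5625)
go(*c,103.7,.05)
E
```

```text
clock: 4.73
tcp_pos: [0.5051, 0.178, 0.1827]
tool_rot: [[0.935, 0.354, 0.002], [0.354, -0.935, 0.001], [0.002, 0.0, -1.0]]
force: [0.9, 0.9, -2.6]
gripper_width: 0.0141
finger_force: 30.0
clock: 5.15
tcp_pos: [0.6006, 0.0198, 0.1958]
tool_rot: [[0.936, 0.352, 0.0], [0.352, -0.936, -0.0], [0.0, 0.0, -1.0]]
force: [0.2, 0.7, -1.7]
gripper_width: 0.0137
finger_force: 30.0
clock: 5.57
tcp_pos: [0.6113, -0.0091, 0.1954]
tool_rot: [[0.585, 0.811, -0.001], [0.811, -0.585, 0.0], [-0.0, -0.0, -1.0]]
force: [-1.6, 0.1, -1.9]
gripper_width: 0.0139
finger_force: 30.0
clock: 5.98
tcp_pos: [0.6112, -0.0087, 0.1955]
tool_rot: [[0.024, 1.0, -0.0], [1.0, -0.024, 0.0], [0.0, -0.0, -1.0]]
force: [-0.7, 0.3, -2.2]
gripper_width: 0.0138
finger_force: 30.0
clock: 6.4
tcp_pos: [0.6114, -0.0087, 0.1953]
tool_rot: [[-0.237, 0.972, -0.0], [0.972, 0.237, 0.0], [0.0, -0.0, -1.0]]
force: [1.1, -0.4, -1.8]
gripper_width: 0.0137
finger_force: 30.0
11 68 [416.63807397 169.6017251 ]
-11 68 [379.5254436  169.56974439]
11 52 [416.43142971 197.07674138]
-11 52 [379.77817996 197.04660224]
20 68 [431.81937394 169.61480714]
-20 68 [364.34186408 169.55666039]
tcp [ 0.6115 -0.0087  0.1953] yaw 103.63 shift [ 1.000e-04 -7.000e-04  1.453e-01] spin -0.0012381977087004593
```

View pics/w2.png

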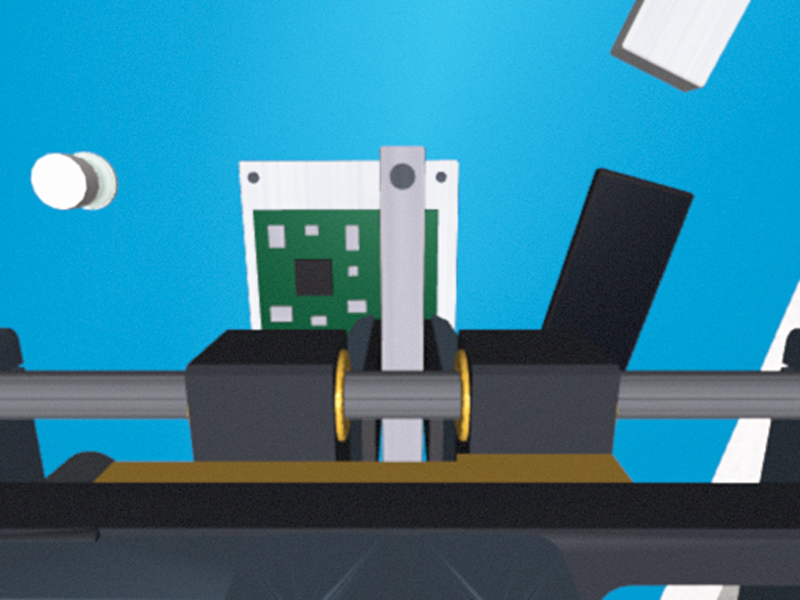

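The wrist view shows the bar held along the tool axis, covering columns 380–425. The chip is at (314,277) and the base's +y corners are at (240,162) and (458,160).

Run:
```python
from h import *
d=dict(np.load('last_wrist.npz'));f=1.5625
a,b=ray(d,240/f,162/f,.012)[:2],ray(d,458/f,160.5/f,.012)[:2]
v=b-a;y=np.arctan2(v[1],v[0]);print(np.linalg.norm(v),np.degrees(y))
ch=ray(d,314,277,.042) if 0 else ray(d,314/f,277/f,.042)
for y in (y,np.radians(13.7)):
    ex=np.array([np.cos(y),np.sin(y)]);ey=np.array([-ex[1],ex[0]])
    print('from chip',ch[:2]+.057*ex,'from edge',(a+b)/2-.075*ey+.035*ex)
t=[ray(d,u/f,147/f,.195+.011) for u in(380,425)];print('bar end centre',np.mean(t,0), 'tcp',manip.sense()['tcp_pos'])
e=np.mean(t,0)[:2]-manip.sense()['tcp_pos'][:2];print(np.linalg.norm(e),np.degrees(np.arctan2(e[1],e[0])))
save(d,'crop2',(140,90,310,220),4.5)
```

```text
0.1484154845562877 14.12939020872551
from chip [ 0.6123107  -0.00829597] from edge [ 0.61278063 -0.00908504]
from chip [ 0.61241343 -0.00871061] from edge [ 0.61229814 -0.0094748 ]
bar end centre [0.59566059 0.06317922 0.206     ] tcp [ 0.61147704 -0.00868209  0.19526268]
0.07358130583423045 102.41271746176281
```

View pics/crop2.png

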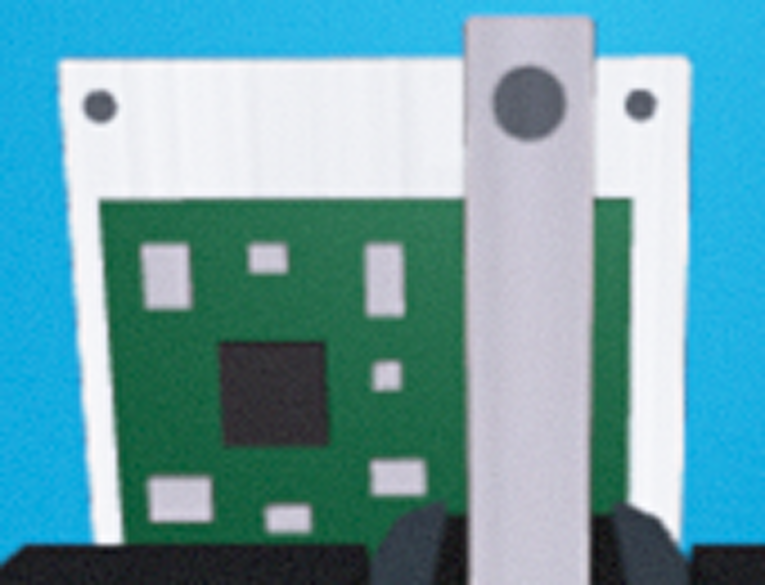

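```bash
python3 -m inch '[{"claw":1,"dx":0,"dy":0.001,"dz":0.02,"spin":0},{"claw":1,"dx":0,"dy":0.001,"dz":0.055,"spin":0},{"claw":1,"dx":0,"dy":0.001,"dz":0.09,"spin":0},{"claw":1,"dx":0,"dy":0.001,"dz":0.11,"spin":0},{"claw":1,"dx":0,"dy":0.001,"dz":0.12,"spin":0}]'
python3 -m inch '[{"claw":1,"dx":0,"dy":0,"dz":0.005,"spin":0},{"claw":1,"dx":0,"dy":0,"dz":0.01,"spin":0},{"claw":1,"dx":0,"dy":0,"dz":0.015,"spin":0},{"claw":1,"dx":0,"dy":0,"dz":0.019,"spin":0},{"claw":1,"dx":0,"dy":0,"dz":0.021,"spin":0}]'
python3 -m inch '[{"claw":1,"dx":0,"dy":0,"dz":0.0,"spin":0},{"claw":1,"dx":0,"dy":0,"dz":0.0005,"spin":0},{"claw":1,"dx":0,"dy":0,"dz":0.001,"spin":0},{"claw":1,"dx":0,"dy":0,"dz":0.0015,"spin":0},{"claw":1,"dx":0,"dy":0,"dz":0.0015,"spin":0}]'
```

```text
clock: 6.87
tcp_pos: [0.6109, -0.0083, 0.0722]
tool_rot: [[-0.236, 0.972, -0.004], [0.972, 0.236, 0.0], [0.001, -0.004, -1.0]]
force: [-0.6, -0.6, -2.6]
gripper_width: 0.0139
finger_force: 30.0
clock: 7.28
tcp_pos: [0.613, -0.0085, 0.0542]
tool_rot: [[-0.237, 0.971, 0.001], [0.971, 0.237, -0.0], [-0.0, 0.001, -1.0]]
force: [0.1, -0.2, -1.8]
gripper_width: 0.0139
finger_force: 30.0
clock: 7.7
tcp_pos: [0.6127, -0.0085, 0.0525]
tool_rot: [[-0.238, 0.971, 0.0], [0.971, 0.238, -0.0], [-0.0, 0.0, -1.0]]
force: [-1.1, -0.5, -2.2]
gripper_width: 0.0136
finger_force: 30.0
```

Still no contact; I'll creep another 1.5 mm and release with partial opening.

```bash
python3 -m inch '[{"claw":1,"dx":0,"dy":0,"dz":0.0005,"spin":0},{"claw":1,"dx":0,"dy":0,"dz":0.001,"spin":0},{"claw":1,"dx":0,"dy":0,"dz":0.0015,"spin":0},{"claw":1,"dx":0,"dy":0,"dz":0.0015,"spin":0},{"claw":1,"dx":0,"dy":0,"dz":0.0015,"spin":0}]'
python3 -m inch '[{"claw":0.7,"dx":0,"dy":0,"dz":0,"spin":0},{"claw":0.7,"dx":0,"dy":0,"dz":0,"spin":0},{"claw":0.7,"dx":0,"dy":0,"dz":0,"spin":0},{"claw":0.7,"dx":0,"dy":0,"dz":0,"spin":0},{"claw":0.7,"dx":0,"dy":0,"dz":0,"spin":0}]'
python3 -m inch '[{"claw":0.7,"dx":0,"dy":0,"dz":-0.01,"spin":0},{"claw":0.7,"dx":0,"dy":0,"dz":-0.03,"spin":0},{"claw":0.7,"dx":0,"dy":0,"dz":-0.06,"spin":0},{"claw":0.5,"dx":0,"dy":0,"dz":-0.09,"spin":0},{"claw":0,"dx":0,"dy":0,"dz":-0.12,"spin":0}]'
python3 - <<'E'
from h import *
w=shot('wrist');t=shot('top')
a=cv2.resize(w['img'],None,fx=.78,fy=.78)
b=cv2.resize(np.array(t['img'])[90:220,220:420],None,fx=2,fy=2)
h=max(a.shape[0],b.shape[0]);pad=lambda i:cv2.copyMakeBorder(i,0,h-i.shape[0],0,0,cv2.BORDER_CONSTANT)
cv2.imwrite('pics/c3.png',np.hstack([pad(a),pad(b)]))
print(manip.sense()['qpos'].round(1))
B=np.array([.4083,-.2422]);E=np.array([.6211,-.3012]);u=(E-B)/np.linalg.norm(E-B)
bal=B+.062*u;print(bal,np.degrees(np.arctan2(u[1],u[0])));go(*bal,np.degrees(np.arctan2(u[1],u[0])),.2)
E
```

```text
clock: 8.12
tcp_pos: [0.6127, -0.0085, 0.0511]
tool_rot: [[-0.238, 0.971, 0.0], [0.971, 0.238, -0.0], [-0.0, 0.0, -1.0]]
force: [-2.1, -0.6, 3.0]
gripper_width: 0.0137
finger_force: 30.0
clock: 8.53
tcp_pos: [0.6127, -0.0085, 0.0509]
tool_rot: [[-0.238, 0.971, 0.0], [0.971, 0.238, 0.0], [0.0, 0.0, -1.0]]
force: [0.3, -0.7, -0.1]
gripper_width: 0.0274
finger_force: 0.0
clock: 8.95
tcp_pos: [0.6124, -0.0084, 0.1729]
tool_rot: [[-0.238, 0.971, -0.0], [0.971, 0.238, 0.0], [0.0, -0.0, -1.0]]
force: [0.9, 0.3, -0.2]
gripper_width: 0.0382
finger_force: 0.0
[ -6.4  29.4  81.6   0.   68.6 -20.1]
[ 0.46804615 -0.25876496] -15.496333920580177
tcp [ 0.6152 -0.0087  0.1765] yaw 103.75 shift [-0.2079 -0.2022 -0.0244] spin -1.0602778054619333
```

View pics/c3.png

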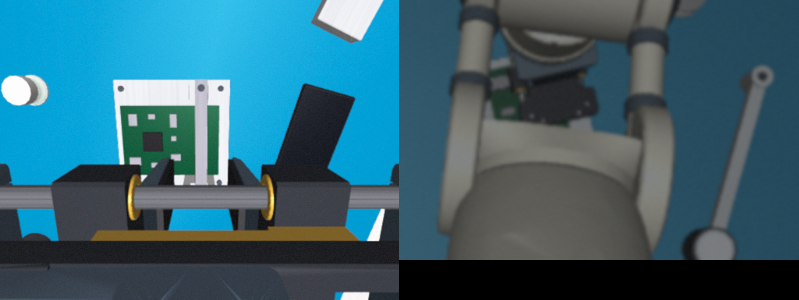

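The bar lies along the holder between the supports. Now moving to the magnifier.

```bash
python3 -m inch '[{"claw":0,"dx":-0.015,"dy":-0.015,"dz":-0.02,"spin":0},{"claw":0,"dx":-0.04,"dy":-0.04,"dz":-0.03,"spin":0},{"claw":0,"dx":-0.065,"dy":-0.065,"dz":-0.03,"spin":0},{"claw":0,"dx":-0.09,"dy":-0.09,"dz":-0.03,"spin":0},{"claw":0,"dx":-0.115,"dy":-0.115,"dz":-0.03,"spin":0}]'
python3 -m inch '[{"claw":0,"dx":-0.025,"dy":-0.025,"dz":0,"spin":0},{"claw":0,"dx":-0.05,"dy":-0.05,"dz":0,"spin":0},{"claw":0,"dx":-0.075,"dy":-0.072,"dz":0,"spin":-0.02},{"claw":0,"dx":-0.09,"dy":-0.085,"dz":0,"spin":-0.1},{"claw":0,"dx":-0.093,"dy":-0.087,"dz":0,"spin":-0.2}]'
python3 -m inch '[{"claw":0,"dx":0,"dy":0,"dz":0,"spin":-0.12},{"claw":0,"dx":0,"dy":0,"dz":0,"spin":-0.24},{"claw":0,"dx":0,"dy":0,"dz":0,"spin":-0.36},{"claw":0,"dx":0,"dy":0,"dz":0,"spin":-0.48},{"claw":0,"dx":0,"dy":0,"dz":0,"spin":-0.6}]'
python3 -m inch '[{"claw":0,"dx":0,"dy":0,"dz":0,"spin":-0.12},{"claw":0,"dx":0,"dy":0,"dz":0,"spin":-0.22},{"claw":0,"dx":0,"dy":0,"dz":0,"spin":-0.26},{"claw":0,"dx":0,"dy":0,"dz":0,"spin":-0.26},{"claw":0,"dx":0,"dy":0,"dz":0,"spin":-0.26}]'
python3 - <<'E'
from h import *
go(.468,-.2588,164.5,.021)
w=shot('wrist','w4',None,1.5);shot('top','t4',(220,90,420,220),4)
E
```

```text
clock: 9.47
tcp_pos: [0.5272, -0.1486, 0.2014]
tool_rot: [[-0.238, 0.971, 0.0], [0.971, 0.238, -0.0], [-0.0, 0.0, -1.0]]
force: [0.6, -1.2, 0.3]
gripper_width: 0.0792
finger_force: 0.0
clock: 9.88
tcp_pos: [0.4641, -0.2613, 0.2012]
tool_rot: [[-0.426, 0.905, -0.0], [0.905, 0.426, -0.001], [-0.001, -0.001, -1.0]]
force: [1.0, 0.6, 0.4]
gripper_width: 0.0912
finger_force: 0.0
clock: 10.3
tcp_pos: [0.4657, -0.2585, 0.2011]
tool_rot: [[-0.865, 0.501, -0.0], [0.501, 0.865, 0.0], [0.0, 0.0, -1.0]]
force: [0.2, -0.1, 0.8]
gripper_width: 0.0914
finger_force: 0.0
clock: 10.72
tcp_pos: [0.4658, -0.2585, 0.2011]
tool_rot: [[-0.963, 0.269, 0.0], [0.269, 0.963, -0.0], [-0.0, -0.0, -1.0]]
force: [-0.2, 0.5, -0.4]
gripper_width: 0.0914
finger_force: 0.0
tcp [ 0.4658 -0.2585  0.2011] yaw 164.38 shift [-0.0022  0.0003  0.1801] spin -0.002068696556194682
```

View pics/w4.png

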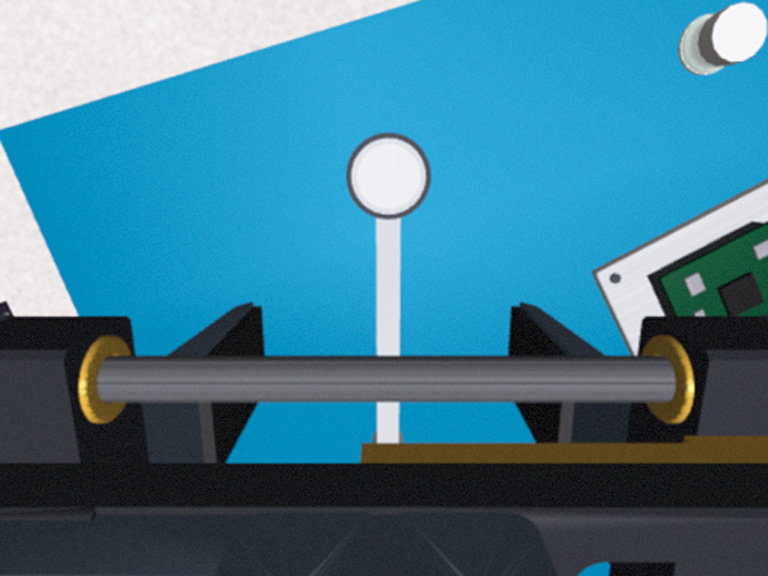

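View pics/t4.png

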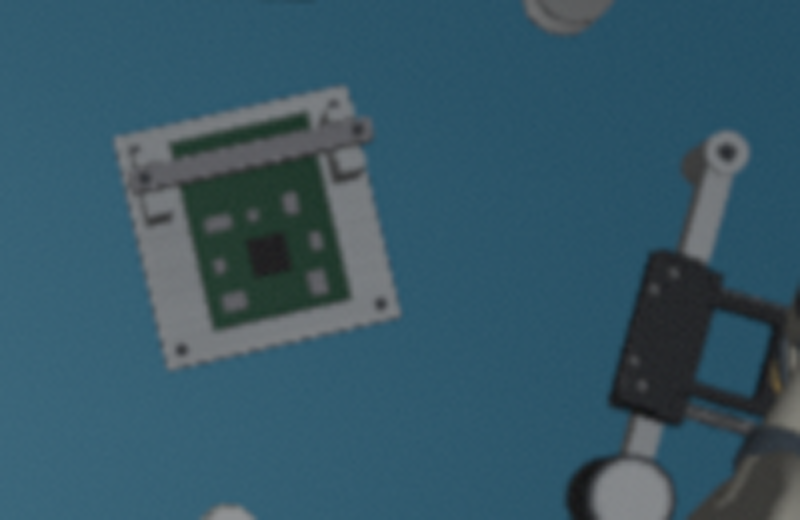

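The wrist view has the barrel centre at (389,176) with the arm at column 388. The top view shows the bar lying in both slots, with ends at about (140,179) and (364,129).

Run:
```python
from h import *
t=dict(np.load('last_top.npz'));d=dict(np.load('last_wrist.npz'))
e=[ray(t,220+u/4,90+v/4,.062) for u,v in[(134,179),(370,128)]];print('bar',np.mean(e,0),np.linalg.norm(e[0]-e[1]),'want .6123 -.0088')
v=(e[0]-e[1])[:2];print(np.degrees(np.arctan2(v[1],v[0])))
b=ray(d,389/1.5,176/1.5,.058);a=ray(d,388/1.5,435/1.5,.05);v=(a-b)[:2];u=v/np.linalg.norm(v)
print('barrel',b,'arm pt',a,'yaw',np.degrees(np.arctan2(u[1],u[0])))
E=ray(t,220+727/4,90+152/4,.054);w=(E-b)[:2];print('boss',E,np.linalg.norm(w),np.degrees(np.arctan2(w[1],w[0])))
w/=np.linalg.norm(w);go(*(b[:2]+.062*w),np.degrees(np.arctan2(w[1],w[0])),.021)
```

```text
bar [ 0.6139889 -0.0104467  0.062    ] 0.14597448065639593 want .6123 -.0088
103.205645426928
barrel [ 0.41002352 -0.23992085  0.058     ] arm pt [ 0.59077401 -0.29063318  0.05      ] yaw -15.672279800581288
boss [ 0.62110299 -0.30082557  0.054     ] 0.21969052357747207 -16.09492739596057
tcp [ 0.4658 -0.2585  0.201 ] yaw 164.38 shift [-0.0033  0.0024  0.18  ] spin 0.008370212264129016
```

```bash
python3 -m inch '[{"claw":0,"dx":-0.003,"dy":0.002,"dz":0.02,"spin":0.006},{"claw":0,"dx":-0.003,"dy":0.002,"dz":0.05,"spin":0.006},{"claw":0,"dx":-0.003,"dy":0.002,"dz":0.08,"spin":0.006},{"claw":0,"dx":-0.003,"dy":0.002,"dz":0.1,"spin":0.006},{"claw":0,"dx":-0.003,"dy":0.002,"dz":0.11,"spin":0.006}]'
python3 -m inch '[{"claw":0.2,"dx":0,"dy":0,"dz":0.015,"spin":0},{"claw":0.4,"dx":0,"dy":0,"dz":0.035,"spin":0},{"claw":0.5,"dx":0,"dy":0,"dz":0.055,"spin":0},{"claw":0.5,"dx":0,"dy":0,"dz":0.068,"spin":0},{"claw":0.5,"dx":0,"dy":0,"dz":0.07,"spin":0}]'
python3 -m inch '[{"claw":0.8,"dx":0,"dy":0,"dz":0,"spin":0},{"claw":1,"dx":0,"dy":0,"dz":0,"spin":0},{"claw":1,"dx":0,"dy":0,"dz":0,"spin":0},{"claw":1,"dx":0,"dy":0,"dz":0,"spin":0},{"claw":1,"dx":0,"dy":0,"dz":0,"spin":0}]' 50
python3 -m inch '[{"claw":1,"dx":0,"dy":0,"dz":0,"spin":0},{"claw":1,"dx":0,"dy":0,"dz":0,"spin":0},{"claw":1,"dx":0,"dy":0,"dz":0,"spin":0},{"claw":1,"dx":0,"dy":0,"dz":0,"spin":0},{"claw":1,"dx":0,"dy":0,"dz":0,"spin":0}]' 50
```

```text
clock: 11.23
tcp_pos: [0.4682, -0.2567, 0.0886]
tool_rot: [[-0.962, 0.274, -0.003], [0.274, 0.962, 0.002], [0.003, 0.001, -1.0]]
force: [-0.7, 0.0, -0.3]
gripper_width: 0.0913
finger_force: 0.0
clock: 11.65
tcp_pos: [0.4687, -0.257, 0.0195]
tool_rot: [[-0.962, 0.274, -0.002], [0.274, 0.962, 0.001], [0.002, 0.001, -1.0]]
force: [-0.7, 1.7, -0.6]
gripper_width: 0.0605
finger_force: 0.0
clock: 12.07
tcp_pos: [0.4697, -0.2577, 0.0217]
tool_rot: [[-0.962, 0.273, 0.001], [0.273, 0.962, -0.001], [-0.001, -0.0, -1.0]]
force: [-0.1, 0.5, 0.2]
gripper_width: 0.0274
finger_force: 0.0
clock: 12.48
tcp_pos: [0.4695, -0.2576, 0.0212]
tool_rot: [[-0.962, 0.273, 0.0], [0.273, 0.962, -0.0], [-0.001, -0.0, -1.0]]
force: [-1.1, -1.0, 6.1]
gripper_width: 0.0157
finger_force: 50.0
```

```bash
python3 -m inch '[{"claw":1,"dx":0,"dy":0,"dz":-0.003,"spin":0},{"claw":1,"dx":0,"dy":0,"dz":-0.01,"spin":0},{"claw":1,"dx":0,"dy":0,"dz":-0.02,"spin":0},{"claw":1,"dx":0,"dy":0,"dz":-0.03,"spin":0},{"claw":1,"dx":0,"dy":0,"dz":-0.035,"spin":0}]' 60
python3 -m inch '[{"claw":1,"dx":0,"dy":0,"dz":0,"spin":0},{"claw":1,"dx":0,"dy":0,"dz":0,"spin":0},{"claw":1,"dx":0,"dy":0,"dz":0,"spin":0},{"claw":1,"dx":0,"dy":0,"dz":0,"spin":0},{"claw":1,"dx":0,"dy":0,"dz":0,"spin":0}]'
python3 - <<'E'
from h import *
s=manip.sense();print(s['force'],np.array(s['tool_rot']).T@s['moment'])
d=shot('wrist','w5',None,1.5);save(d,'w5',None,1.5)
y=np.radians(13.8);ex=np.array([np.cos(y),np.sin(y)]);ch=np.array([.6123,-.0088])-.057*ex;print('chip',ch)
E
```

```text
clock: 12.9
tcp_pos: [0.4698, -0.2577, 0.0577]
tool_rot: [[-0.962, 0.273, 0.001], [0.273, 0.962, -0.001], [-0.001, -0.0, -1.0]]
force: [0.3, -0.1, -4.7]
gripper_width: 0.0158
finger_force: 60.0
clock: 13.32
tcp_pos: [0.4691, -0.2573, 0.0555]
tool_rot: [[-0.962, 0.273, -0.001], [0.273, 0.962, 0.0], [0.001, 0.0, -1.0]]
force: [0.4, -0.4, -5.8]
gripper_width: 0.0156
finger_force: 60.0
[ 0.35693856 -0.37159752 -5.81750428] [-0.09539826 -0.12157988  0.03562086]
chip [ 0.55694535 -0.02239641]
```

View pics/w5.png

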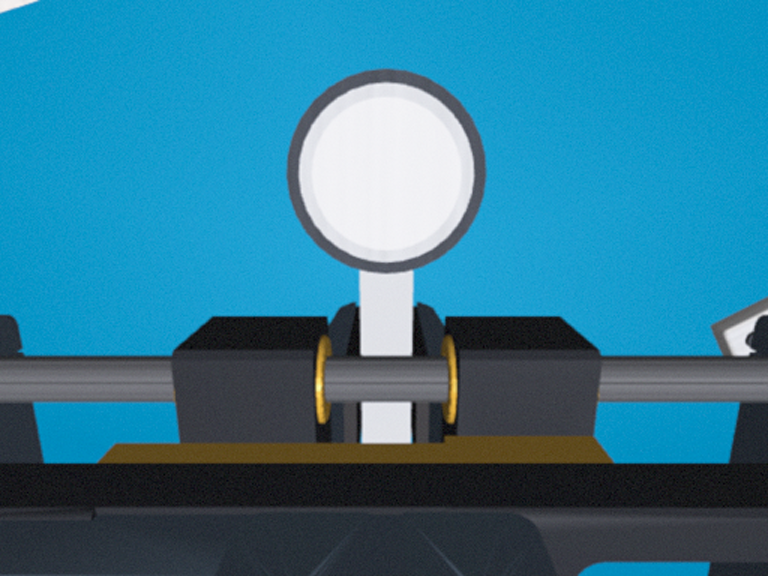

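The barrel is centred at (386.5,171) with an outline 197 px wide. I'll check the level from its apparent height.

Run:
```python
from h import *
d=dict(np.load('last_wrist.npz'));V=d['view'];o=-V[:3,:3].T@V[:3,3];s=manip.sense();p=s['tcp_pos']
b=ray(d,386.5/1.5,171/1.5,.0925);print('cam',o,'K',d['K'][0,0],'barrel',b,'tcp',p)
for z in(.0825,.0925,.1025):
  print(z,np.linalg.norm(ray(d,288/1.5,171/1.5,z)-ray(d,485/1.5,171/1.5,z)),np.linalg.norm(ray(d,386/1.5,69/1.5,z)-ray(d,386/1.5,273/1.5,z)))
r=b[:2]-p[:2];print('off',r,np.linalg.norm(r),np.degrees(np.arctan2(r[1],r[0])))
t=np.array([.5569,-.0224])-r;go(*t,None,.16)
```

```text
cam [ 0.40766262 -0.23908065  0.22705624] K 322.4128306819177 barrel [ 0.40862345 -0.23909012  0.0925    ] tcp [ 0.46913321 -0.25730237  0.05557404]
0.0825 0.05734927781672664 0.057972408375675716
0.0925 0.053382013843357466 0.053962037958575446
0.1025 0.04941474986998833 0.04995166754147524
off [-0.06050976  0.01821226] 0.06319111827347647 163.2492322132543
tcp [ 0.4691 -0.2573  0.0556] yaw 164.14 shift [-0.0834  0.249  -0.1044] spin None
```

Level to within about 1 mm. Carrying it to the chip.

```bash
python3 -m inch '[{"claw":1,"dx":0,"dy":0,"dz":-0.008,"spin":0},{"claw":1,"dx":0,"dy":0,"dz":-0.025,"spin":0},{"claw":1,"dx":0,"dy":0.005,"dz":-0.045,"spin":0},{"claw":1,"dx":-0.003,"dy":0.015,"dz":-0.065,"spin":0},{"claw":1,"dx":-0.007,"dy":0.03,"dz":-0.08,"spin":0}]'
python3 -m inch '[{"claw":1,"dx":-0.005,"dy":0.018,"dz":-0.01,"spin":0},{"claw":1,"dx":-0.012,"dy":0.036,"dz":-0.015,"spin":0},{"claw":1,"dx":-0.018,"dy":0.054,"dz":-0.015,"spin":0},{"claw":1,"dx":-0.024,"dy":0.072,"dz":-0.015,"spin":0},{"claw":1,"dx":-0.03,"dy":0.09,"dz":-0.015,"spin":0}]'
python3 -m inch '[{"claw":1,"dx":-0.006,"dy":0.018,"dz":0,"spin":0},{"claw":1,"dx":-0.012,"dy":0.036,"dz":0,"spin":0},{"claw":1,"dx":-0.018,"dy":0.054,"dz":0,"spin":0},{"claw":1,"dx":-0.024,"dy":0.072,"dz":0,"spin":0},{"claw":1,"dx":-0.03,"dy":0.088,"dz":0,"spin":0}]'
python3 -m inch '[{"claw":1,"dx":-0.006,"dy":0.016,"dz":0,"spin":0},{"claw":1,"dx":-0.011,"dy":0.028,"dz":0,"spin":0},{"claw":1,"dx":-0.015,"dy":0.036,"dz":0,"spin":0},{"claw":1,"dx":-0.017,"dy":0.04,"dz":0.0,"spin":0},{"claw":1,"dx":-0.017,"dy":0.041,"dz":0.0,"spin":0}]'
python3 - <<'E'
from h import *
go(.6174,-.0406,None,.123)
E
```

```text
clock: 13.78
tcp_pos: [0.4843, -0.231, 0.1378]
tool_rot: [[-0.962, 0.274, 0.001], [0.274, 0.962, -0.001], [-0.001, -0.0, -1.0]]
force: [0.5, -0.6, -4.7]
gripper_width: 0.0158
finger_force: 60.0
clock: 14.2
tcp_pos: [0.538, -0.1512, 0.1516]
tool_rot: [[-0.962, 0.273, 0.0], [0.273, 0.962, -0.0], [-0.0, -0.0, -1.0]]
force: [0.6, 0.3, -4.8]
gripper_width: 0.0155
finger_force: 60.0
clock: 14.62
tcp_pos: [0.5909, -0.0745, 0.1513]
tool_rot: [[-0.962, 0.273, -0.0], [0.273, 0.962, 0.0], [0.0, 0.0, -1.0]]
force: [0.2, -0.6, -4.6]
gripper_width: 0.0154
finger_force: 60.0
clock: 15.03
tcp_pos: [0.6185, -0.0406, 0.151]
tool_rot: [[-0.962, 0.273, 0.0], [0.273, 0.962, -0.0], [-0.0, -0.0, -1.0]]
force: [0.3, -0.4, -4.7]
gripper_width: 0.0156
finger_force: 60.0
tcp [ 0.6185 -0.0406  0.151 ] yaw 164.16 shift [ 0.001  -0.0003  0.028 ] spin None
```

```bash
python3 -m inch '[{"claw":1,"dx":0.001,"dy":0,"dz":0.006,"spin":0},{"claw":1,"dx":0.001,"dy":0,"dz":0.014,"spin":0},{"claw":1,"dx":0.001,"dy":0,"dz":0.022,"spin":0},{"claw":1,"dx":0.001,"dy":0,"dz":0.027,"spin":0},{"claw":1,"dx":0.001,"dy":0,"dz":0.028,"spin":0}]'
python3 -m inch '[{"claw":1,"dx":0,"dy":0,"dz":0,"spin":0},{"claw":1,"dx":0,"dy":0,"dz":0,"spin":0},{"claw":1,"dx":0,"dy":0,"dz":0,"spin":0},{"claw":1,"dx":0,"dy":0,"dz":0,"spin":0},{"claw":1,"dx":0,"dy":0,"dz":0,"spin":0}]'
python3 - <<'E'
from h import *
go(.6174,-.0406,None,.123)
w=shot('wrist');t=shot('scene')
print('chip in scene',proj(t,[.557,-.0224,.042]),'lens top',proj(t,[.557,-.0224,.160]),'underside',proj(t,[.557,-.0224,.102]))
a=cv2.resize(w['img'],None,fx=.78,fy=.78);b=cv2.resize(np.array(t['img'])[130:280,120:260],None,fx=2.8,fy=2.8)
h=max(a.shape[0],b.shape[0]);pad=lambda i:cv2.copyMakeBorder(i,0,h-i.shape[0],0,0,cv2.BORDER_CONSTANT)
cv2.imwrite('pics/c6.png',np.hstack([pad(a),pad(b)]))
E
```

```text
clock: 15.45
tcp_pos: [0.6162, -0.0408, 0.1213]
tool_rot: [[-0.962, 0.274, -0.002], [0.274, 0.962, 0.0], [0.002, -0.0, -1.0]]
force: [-0.7, -0.1, -5.0]
gripper_width: 0.0155
finger_force: 60.0
clock: 15.87
tcp_pos: [0.6173, -0.0406, 0.1232]
tool_rot: [[-0.962, 0.273, 0.0], [0.273, 0.962, -0.0], [-0.0, 0.0, -1.0]]
force: [0.3, 0.6, -6.1]
gripper_width: 0.016
finger_force: 60.0
tcp [ 0.6173 -0.0406  0.1232] yaw 164.14 shift [-0.0001 -0.      0.0002] spin None
chip in scene [200.42835127 206.40404415] lens top [195.45743252 182.11687069] underside [198.02540355 194.66359719]
```

View pics/c6.png

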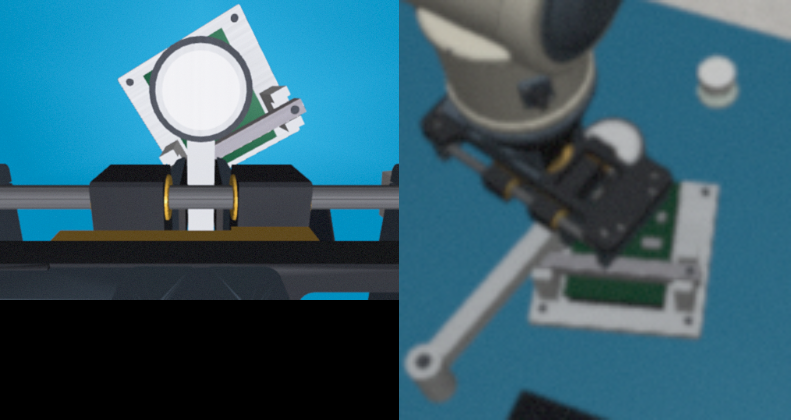

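The barrel hides the chip with the board symmetric around it, and the bar sits in both slots. Handing in.

```bash
python3 -c "
from workcell import manip
print(manip.sign_off())"
```

```text
the job is handed in; nothing more can be done
None
```

The job is handed in at about 16 s: the bar lies in both holder slots, released and roughly centred, and the arm is holding the magnifier still and level over the chip, barrel underside about 60 mm above it by my measurements. The path stayed clear of the phone, spool, jar and tin.

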